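Find the rocking foot of a gearmotor and press its shim flat

ROBOT

A 6-joint arm with a two-finger parallel gripper is mounted at the origin on the work surface. World frame = base frame: x ahead of the robot, y to its left, z up, the work surface at z = 0. Lengths are in m, angles in rad, forces in N, time in s.
With the tool pointing down it reaches from about 0.3 to 0.875 m from the base axis. Payload 6.4 kg.
Tool frame: the origin (TCP) lies midway between the tips of the shut fingers; the grasp point (between the pads) lies 19 mm behind it (ctrl.pinch_z is the distance from the TCP to the grasp point, in m); z points along the fingers, y is the line along which they close (so a half turn about z gives the same grasp; the last joint's range is limited). The gripper opens to 85 mm and grips with 20 to 120 N. Pads are 22 mm wide; open, the fingers measure 114 mm over their backs; the gripper's body (76 mm by 85 mm) begins 54 mm behind the grasp point. The pads swing forward as they close: fully open they stand 13 mm farther back than shut.
Start: joints at [0.914, 0.181, 1.607, -0, 1.354, -0.206], TCP at [0.251, 0.518, 0.196] pointing down, gripper open.
Joint ranges: [-2.99, 2.99], [-0.89, 2.07], [0.3, 2.58], [-1.14, 4.28], [0, 2.63], [-3.12, 3.12]. Speed limits (rad/s): [2.57, 2.57, 3.01, 3.14, 3.14, 3.14].

INTERFACE

Orientations are given as a unit quaternion [w, x, y, z].
In Python, from bench import ctrl gives the robot as it stands.
- The arm moves only by the tool apply_moves, never from a script. Its argument "moves" is a list of rows, each an object with "jaw": the opening, from 0 (shut) to 1 (fully open); "offset": the shift along the tool's x, y, z in mm, a list of three; "rot": the turn, a rotation vector about the tool's x, y, z in degrees, a list of three. In form: [{"jaw": jaw, "offset": [dx, dy, dz], "rot": [ax, ay, az]}, ...]. A call has exactly 5 rows; each row shifts and turns the commanded pose from where the row before left it, along the tool's axes as they then stand; what a row does not reach is not made up. A row lasts 1/8 s, in which the tool goes at most 62.5 mm and 10.7 degrees, less where a joint would pass 70% of its speed; a pose out of reach is approached as far as the arm can. A call is refused whole if a number of a shift passes 62.5 or a number of a turn 10.7, either way. A call with a gripper value outside its range is refused whole. The fingers move at their own pace and stop on an object; the grip force is fixed at half the most. Time passes only in rows, so rows that do not move let the fingers close, or fill a call up. It gives the time, the measured TCP pose, the force, the opening and the grip force at its end, in the units of the state.
- ctrl.get_obs(): the state, without advancing time (a new reading comes with each control period).
- ctrl.camera(name): name is "scene" or "top"; returns (picture, depth): 400x640x3 uint8, red, green, blue; 400x640 float32, m along the optical axis (not along the pixel's ray), 0 where there is no reading.
- ctrl.camera_params(name): a dict with "K" (3x3 intrinsics, pixels), "cam_to_world" (4x4, takes a point from camera to world coordinates). Camera axes: x right, y down, z forward; pixel columns grow to the right and rows downward; lengths in m; the calibration is good to about 2 mm. A picture is of the moment at which its call begins. camera_params takes no time and is no camera call.
- ctrl.hand_in(): hands the job in; it is judged then, once.
Trained networks look in the newest picture that a camera, given by its name, has taken for a name from the list of things; names that differ only in an ending like _2 or _b are one class to them, and where a whole thing is asked for, a point or a joint stands for the part that bears it (a point fixed in the world has none). Each returns a list of dicts, best first, with "score" (0 to 1); they miss things now and then, are a little off and sometimes report something else, mostly with a low value. They report only what shows in the picture. A call takes as long as a camera call.
- ctrl.outline_of(camera, target): "region" (400x640 bool, what is visible of it) and "position" ([column, row] in pixels, amid what is visible of it).
The state is a dict: "time_s": time; "q": joint angles; "dq": joint speeds; "joint_efforts": joint torques, N m; "eef_pos": TCP position; "eef_rot": TCP orientation; "wrist_force": force on the tool from outside, world axes, zero at the start; "torque": the same for the moment, N m; "opening": opening from 0.0 (shut) to 1.0 (fully open); "grasp_force": force on a finger pad.
Only numpy, scipy, OpenCV 4.12 (cv2) and the standard library are available. Lean on these libraries where they do the work, as an engineer would, in place of code of your own. Each camera call takes 0.05 s, during which the arm holds its last target. There are 200 camera calls.

TASK

The gearmotor on the bed plate rocks on one short foot. Press down on its lugs one after another with closed fingertips until you find the one that gives, press that foot's red shim tab down flat, leaving the other three tabs up, then press firmly on the same lug again to prove that it no longer gives. Only press: do not lift or shove the gearmotor, do not disturb anything else, and finish clear of everything.

Things in the scene. Friction and masses are not known exactly. Their poses are not given: they have to be found in the camera images.
- gearmotor: small gearmotor, 0.9 kg, loose, resting on a fixed steel bed plate. Its base is 160 mm long (x), 110 mm wide (y), 12 mm thick, with four lugs sticking out sideways. Its origin is the centre of the underside of the base, 40 mm above the bench when level; axes: z up, +x towards the output shaft. The motor above it reaches 93 mm above the bench, within 25 mm either side of the centre line
- lug_a (a point): centre of the top of the front left (-x, +y) aluminium lug of the gearmotor, 40 x 44 mm, flat, at 60 mm (x) and 75 mm (y) from the machine's centre; 52 mm above the bench when level. Axes as the machine's. The lug over the short foot tips down 4 to 5 mm under a push of 3 to 6 N and comes back level when let go; the others do not give
- lug_b (a point): centre of the top of the front right (-x, -y) aluminium lug of the gearmotor, 40 x 44 mm, flat, at 60 mm (x) and 75 mm (y) from the machine's centre; 52 mm above the bench when level. Axes as the machine's. The lug over the short foot tips down 4 to 5 mm under a push of 3 to 6 N and comes back level when let go; the others do not give
- lug_c (a point): centre of the top of the rear left (+x, +y) aluminium lug of the gearmotor, 40 x 44 mm, flat, at 60 mm (x) and 75 mm (y) from the machine's centre; 52 mm above the bench when level. Axes as the machine's. The lug over the short foot tips down 4 to 5 mm under a push of 3 to 6 N and comes back level when let go; the others do not give
- lug_d (a point): centre of the top of the rear right (+x, -y) aluminium lug of the gearmotor, 40 x 44 mm, flat, at 60 mm (x) and 75 mm (y) from the machine's centre; 52 mm above the bench when level. Axes as the machine's. The lug over the short foot tips down 4 to 5 mm under a push of 3 to 6 N and comes back level when let go; the others do not give
- over_foot_1 (a point): fixed point over foot 1, at the level of its lug's top (52 mm above the bench); axes parallel to the machine's. The feet look alike in rubber boots; under which lug each stands differs every time, and the numbers do not tell which is short. Foot 1's shim tab: press it 60 mm in front (-x) of this point; its hinge lies 24 mm in front, 36 mm above the bench
- shim_1 (a joint): angle (rad) of foot 1's shim: 0 = red tab standing up 26 degrees, 0.45 = flat, its toe then 5 mm above the foot: it fills the gap over a short foot, but jacks the lug up over a sound one. Starts 0 to 0.04. Tab 52 x 24 x 5 mm, sloping up from its hinge towards -x, its end 60 mm above the bench; flat, its top is 38.5 mm above the bench. About 10 N moves it; it stays where it is left
- over_foot_2 (a point): fixed point over foot 2, at the level of its lug's top (52 mm above the bench); axes parallel to the machine's. The feet look alike in rubber boots; under which lug each stands differs every time, and the numbers do not tell which is short. Foot 2's shim tab: press it 60 mm in front (-x) of this point; its hinge lies 24 mm in front, 36 mm above the bench
- shim_2 (a joint): angle (rad) of foot 2's shim: 0 = red tab standing up 26 degrees, 0.45 = flat, its toe then 5 mm above the foot: it fills the gap over a short foot, but jacks the lug up over a sound one. Starts 0 to 0.04. Tab 52 x 24 x 5 mm, sloping up from its hinge towards -x, its end 60 mm above the bench; flat, its top is 38.5 mm above the bench. About 10 N moves it; it stays where it is left
- over_foot_3 (a point): fixed point over foot 3, at the level of its lug's top (52 mm above the bench); axes parallel to the machine's. The feet look alike in rubber boots; under which lug each stands differs every time, and the numbers do not tell which is short. Foot 3's shim tab: press it 60 mm in front (-x) of this point; its hinge lies 24 mm in front, 36 mm above the bench
- shim_3 (a joint): angle (rad) of foot 3's shim: 0 = red tab standing up 26 degrees, 0.45 = flat, its toe then 5 mm above the foot: it fills the gap over a short foot, but jacks the lug up over a sound one. Starts 0 to 0.04. Tab 52 x 24 x 5 mm, sloping up from its hinge towards -x, its end 60 mm above the bench; flat, its top is 38.5 mm above the bench. About 10 N moves it; it stays where it is left
- over_foot_4 (a point): fixed point over foot 4, at the level of its lug's top (52 mm above the bench); axes parallel to the machine's. The feet look alike in rubber boots; under which lug each stands differs every time, and the numbers do not tell which is short. Foot 4's shim tab: press it 60 mm in front (-x) of this point; its hinge lies 24 mm in front, 36 mm above the bench
- shim_4 (a joint): angle (rad) of foot 4's shim: 0 = red tab standing up 26 degrees, 0.45 = flat, its toe then 5 mm above the foot: it fills the gap over a short foot, but jacks the lug up over a sound one. Starts 0 to 0.04. Tab 52 x 24 x 5 mm, sloping up from its hinge towards -x, its end 60 mm above the bench; flat, its top is 38.5 mm above the bench. About 10 N moves it; it stays where it is left
- spacer_mid (a point): brass spacer ring, 24 mm across, 22 mm high, standing on the bed plate near its side edge; point at its centre
- socket_center (a point): steel socket, a plain cylinder 19 mm across, 30 mm high, standing on the bed plate behind the gearmotor; point at its centre
- spray_mid (a point): plain aluminium can, 54 mm across, 170 mm high; point at its centre
- oil_mid (a point): white oil bottle with red cap, 54 mm across, 140 mm high; point at its centre
- mug_mid (a point): white mug, 80 mm across, 85 mm high; point at its centre
- screwdriver_grip (a point): red-handled screwdriver lying on the bench; point on its handle
- spanner_grip (a point): steel spanner lying on the bench; point on its shank
- clamp_mid (a point): bar clamp with red handle lying on the bench, 200 by 90 mm, 24 mm high; point on its bar

How it is judged:
By the outcome, as a careful person would: the job done as asked, in the order asked, and still so for the second after the job is handed in, with the robot touching nothing.
It also fails if it takes over 58 s, if anything falls off the work surface, if the arm or the gripper's body presses on something with over 40 N, if the wrist force passes 120 N, or if a joint passes its speed limit or range.

## Working session

There is one attempt and no reset: what is moved stays moved. The work goes in short steps, Python scripts to look and compute and a tool call to move; the robot and the scene stay as the last step left them, time stands still between calls to the robot, and variables do not carry over. Pictures are saved under pics/ and viewed, at most 10 in all, crops included, and the job is handed in when it is done.

Besides the shell and the picture viewer there is one more tool, called after "Emit:" as name(argument=value, ...) on one line, values as JSON. apply_moves: Moves the arm, as the interface text tells. Its arguments: {"type":"object","properties":{"moves":{"type":"array"}},"required":["moves"]}

```bash
mkdir -p pics; cat > h.py <<'E'
import numpy as np, cv2
from bench import ctrl
def world(name,depth):
    p=ctrl.camera_params(name);K=np.array(p["K"]);T=np.array(p["cam_to_world"])
    v,u=np.mgrid[0:400,0:640]
    c=np.stack([(u-K[0,2])/K[0,0]*depth,(v-K[1,2])/K[1,1]*depth,depth],-1)
    return c@T[:3,:3].T+T[:3,3]
E
python3 - <<'E'
from h import *
o=ctrl.get_obs();print({k:np.round(v,3) for k,v in o.items()})
for n in("top","scene"):
    im,d=ctrl.camera(n);cv2.imwrite(f"pics/{n}0.png",im[:,:,::-1]);W=world(n,d);np.savez(f"{n}0.npz",im=im,d=d,W=W)
    print(n,np.round(ctrl.camera_params(n)["cam_to_world"],3))
    for t in("gearmotor","lug_a","shim_1","spacer_mid","socket_center"):
        for r in ctrl.outline_of(n,t)[:5]:
            m=r["region"]&(d>0);print(t,round(r["score"],2),np.round(r["position"]),np.round(np.median(W[m],0),3) if m.any() else None,m.sum())
E
```

```text
{'time_s': np.float64(0.0), 'q': array([ 0.914,  0.182,  1.608, -0.   ,  1.354, -0.206]), 'dq': array([ 0.001,  0.   , -0.001,  0.001,  0.001, -0.   ]), 'joint_efforts': array([ 1.0000e-03, -4.4487e+01, -3.5134e+01, -0.0000e+00,  9.0000e-03,
       -0.0000e+00]), 'eef_pos': array([0.25 , 0.517, 0.195]), 'eef_rot': array([-0.   ,  0.224,  0.975, -0.001]), 'wrist_force': array([ 0.78 , -0.468, -0.927]), 'torque': array([-0.027, -0.012,  0.036]), 'grasp_force': np.float64(0.0), 'opening': np.float64(1.002)}
top [[ 0.013 -0.997  0.082  0.43 ]
 [-1.    -0.014 -0.003  0.03 ]
 [ 0.005 -0.082 -0.997  1.259]
 [ 0.     0.     0.     1.   ]]
gearmotor 0.94 [322. 189.] [0.564 0.014 0.053] 2317
lug_a 0.82 [327. 184.] [0.564 0.013 0.053] 2388
lug_a 0.45 [305. 180.] [0.596 0.081 0.041] 194
lug_a 0.37 [142. 205.] [0.501 0.614 0.006] 398
shim_1 0.52 [349. 190.] [ 0.558 -0.062  0.046] 126
shim_1 0.52 [336. 229.] [ 0.442 -0.026  0.048] 122
shim_1 0.49 [292. 213.] [0.486 0.117 0.048] 128
scene [[ 0.702  0.599 -0.386  1.098]
 [ 0.713 -0.599  0.366 -0.557]
 [-0.012 -0.532 -0.847  1.41 ]
 [ 0.     0.     0.     1.   ]]
gearmotor 0.9 [337. 225.] [0.576 0.002 0.053] 1871
lug_a 0.96 [334. 227.] [0.574 0.002 0.053] 1897
lug_a 0.26 [303. 212.] [ 0.439 -0.029  0.045] 109
shim_1 0.61 [355. 220.] [0.599 0.083 0.05 ] 90
shim_1 0.57 [342. 195.] [0.485 0.118 0.048] 78
shim_1 0.51 [299. 210.] [ 0.44  -0.025  0.049] 90
shim_1 0.43 [319. 238.] [ 0.555 -0.061  0.049] 93
shim_1 0.4 [188. 351.] [ 0.536 -0.593  0.014] 793
spacer_mid 0.44 [335. 226.] [0.576 0.003 0.053] 1845
```

```bash
python3 - <<'E'
from h import *
z=np.load("top0.npz");im,W=z["im"],z["W"]
a=cv2.resize(im[130:260,240:400,::-1],None,fx=5,fy=5*.9,interpolation=cv2.INTER_CUBIC)
cv2.imwrite("pics/a.png",a)
# lug/base-top plane: fit
P=W.reshape(-1,3);roi=(abs(P[:,0]-.55)<.17)&(abs(P[:,1]-.02)<.17)
R=P[roi];C=im.reshape(-1,3)[roi].astype(int)
red=(C[:,0]>110)&(C[:,1]<70)&(C[:,2]<70)&(R[:,2]>.03)
n,l,s,c=cv2.connectedComponentsWithStats(np.zeros((2,2),np.uint8))
T=R[red];T=T[T[:,2]<.07]
crit=(3,100,1e-5)
_,lab,cen=cv2.kmeans(T.astype(np.float32),4,None,crit,10,0)
for i in range(4):print(np.round(cen[i],4),(lab==i).sum(),np.round(T[lab[:,0]==i].min(0),3),np.round(T[lab[:,0]==i].max(0),3))
B=R[(R[:,2]>.047)&(R[:,2]<.057)&~red]
r=cv2.minAreaRect(B[:,:2].astype(np.float32)*1000);print(r,len(B),np.median(B[:,2]))
yaw=np.radians(-17.3);A=np.array([[np.cos(yaw),np.sin(yaw)],[-np.sin(yaw),np.cos(yaw)]])
m=(B[:,:2]-[.565,.013])@A.T
for ax in(0,1):print(np.round(np.percentile(m[:,ax],[0,1,3,10,50,90,97,99,100]),3))
np.save("m.npy",m)
h,_,_=np.histogram2d(m[:,0],m[:,1],bins=[np.arange(-.12,.121,.008),np.arange(-.12,.121,.008)]);
for row in h[::-1]:print(''.join('%3d'%x for x in row[::-1]))
E
```

```text
Traceback (most recent call last):
cv2.error: OpenCV(4.12.0) /io/opencv/modules/core/src/kmeans.cpp:243: error: (-2:Unspecified error) in function 'double cv::kmeans(cv::InputArray, int, cv::InputOutputArray, cv::TermCriteria, int, int, cv::OutputArray)'
> There can't be more clusters than elements (expected: 'N >= K'), where
>     'N' is 0
> must be greater than or equal to
>     'K' is 4
```

View pics/a.png

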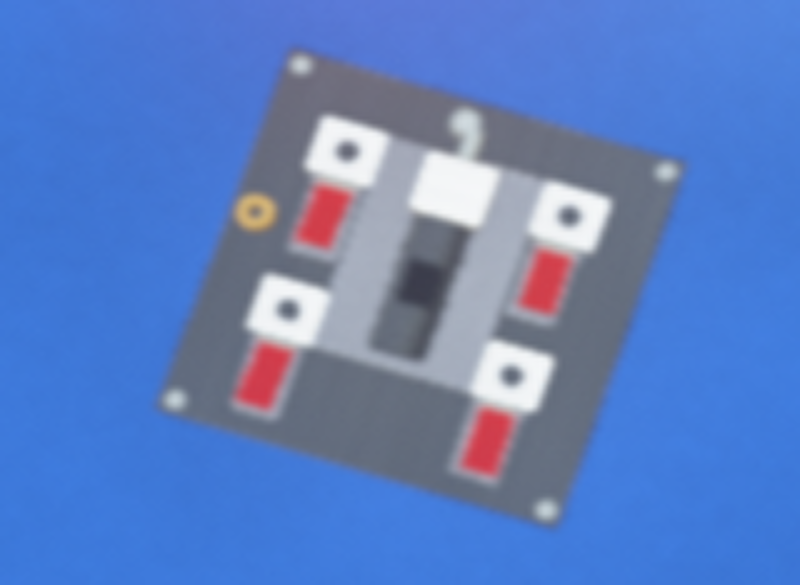

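View pics/scene0.png

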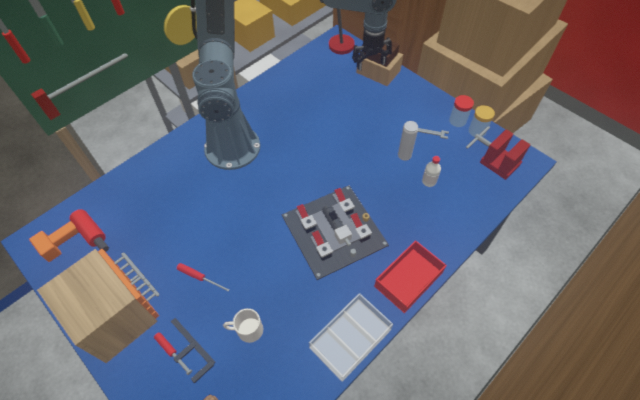

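```bash
cat >> h.py <<'E'
def plane(name,u,v,z):
    p=ctrl.camera_params(name);K=np.array(p["K"]);T=np.array(p["cam_to_world"])
    d=T[:3,:3]@np.linalg.solve(K,[u,v,1.]);return T[:3,3]+d*(z-T[2,3])/d[2]
E
python3 - <<'E'
from h import *
z=np.load("top0.npz");im,W=z["im"],z["W"]
I=im[130:260,240:400].astype(int)
def blobs(mask,h,lo,hi):
    n,l,s,c=cv2.connectedComponentsWithStats(mask.astype(np.uint8));out=[]
    for i in range(1,n):
        if lo<s[i,4]<hi:
            p=plane("top",c[i,0]+240,c[i,1]+130,h);zz=np.median(W[130:260,240:400][l==i][:,2])
            print(np.round(c[i]+[240,130],1),s[i,4],np.round(p,4),"z",round(float(zz),4));out.append(p)
    return np.array(out)
print("white");b=blobs(I.min(2)>200,.052,60,500)
print("red");r=blobs((I[:,:,0]>150)&(I[:,:,1]<110)&(I[:,:,2]<120),.046,40,400)
print("gold");blobs((I[:,:,0]>170)&(I[:,:,2]<130)&(I[:,:,1]>120),.042,10,200)
for n in("top","scene"):
  for t in("lug_a","gearmotor"):
    pass
E
```

```text
white
[309.  163.4] 149 [0.6431 0.0658 0.052 ] z 0.0512
[330.5 171.4] 205 [ 0.6181 -0.0034  0.052 ] z 0.0901
[353.2 177.8] 147 [ 0.5985 -0.0766  0.052 ] z 0.0514
[297.4 198.7] 150 [0.5284 0.1012 0.052 ] z 0.0512
[341.7 213.3] 156 [ 0.4838 -0.0407  0.052 ] z 0.0515
red
[304.3 177.7] 84 [0.5973 0.0805 0.046 ] z 0.0494
[348.6 192.3] 86 [ 0.5521 -0.0628  0.046 ] z 0.0495
[292.3 213.1] 89 [0.4826 0.1169 0.046 ] z 0.0499
[337.1 227.8] 88 [ 0.4376 -0.0269  0.046 ] z 0.0486
gold
[290.8 176.5] 41 [0.6012 0.1246 0.042 ] z 0.0305
```

```bash
python3 - <<'E'
from h import *
for n in("scene","top"):
  W=np.load(n+"0.npz")["W"]
  if n=="scene":
    for u,v in((407,157),(410,127),(432,182),(436,160)): print(u,v,np.round(W[v,u],3))
  P=W.reshape(-1,3);q=P[(P[:,2]>.1)&(P[:,0]>.2)&(P[:,0]<.75)&(abs(P[:,1])<.6)]
  _,i=np.unique(np.round(q[:,:2]/.05),axis=0,return_index=True);print(n,np.round(q[i],2).tolist())
E
```

```text
407 157 [0.535 0.439 0.023]
410 127 [0.512 0.451 0.166]
432 182 [0.678 0.411 0.027]
436 160 [0.664 0.415 0.142]
scene [[0.21, -0.6, 0.19], [0.22, -0.56, 0.17], [0.2, 0.35, 0.57], [0.21, 0.38, 0.56], [0.21, 0.47, 0.35], [0.21, 0.5, 0.44], [0.23, -0.58, 0.17], [0.23, -0.56, 0.17], [0.23, 0.4, 0.56], [0.26, 0.43, 0.56], [0.23, 0.49, 0.47], [0.27, 0.55, 0.4], [0.27, 0.58, 0.35], [0.29, -0.6, 0.19], [0.28, -0.56, 0.18], [0.28, 0.45, 0.56], [0.3, 0.48, 0.56], [0.28, 0.54, 0.48], [0.29, 0.58, 0.32], [0.33, -0.58, 0.18], [0.33, -0.56, 0.17], [0.33, 0.52, 0.55], [0.38, -0.6, 0.19], [0.52, 0.42, 0.15], [0.49, 0.46, 0.18], [0.5, 0.48, 0.17], [0.55, 0.02, 0.1], [0.53, 0.47, 0.17], [0.65, 0.42, 0.14], [0.65, 0.43, 0.14], [0.68, 0.42, 0.1]]
top [[0.22, -0.6, 0.13], [0.22, -0.56, 0.13], [0.22, 0.37, 0.54], [0.22, 0.39, 0.54], [0.22, 0.45, 0.3], [0.22, 0.48, 0.34], [0.22, 0.57, 0.59], [0.22, 0.58, 0.58], [0.27, -0.6, 0.13], [0.27, -0.56, 0.12], [0.25, 0.42, 0.52], [0.24, 0.47, 0.25], [0.27, 0.49, 0.37], [0.27, 0.55, 0.25], [0.27, 0.58, 0.3], [0.32, -0.58, 0.13], [0.32, -0.56, 0.13], [0.3, 0.47, 0.53], [0.32, 0.52, 0.55], [0.29, 0.57, 0.3], [0.29, 0.58, 0.3], [0.37, -0.6, 0.1], [0.34, -0.56, 0.13], [0.38, -0.6, 0.1], [0.43, 0.03, 1.26], [0.51, 0.42, 0.14], [0.52, 0.47, 0.17], [0.52, 0.48, 0.17], [0.54, 0.02, 0.1], [0.54, 0.45, 0.17], [0.67, 0.42, 0.14], [0.67, 0.43, 0.14]]
```

Emit:
apply_moves(moves=[{"jaw": 0,"offset": [0,0,-10],"rot": [0,0,-8.7]},{"jaw": 0,"offset": [0,0,-10],"rot": [0,0,0]},{"jaw": 0,"offset": [0,0,-10],"rot": [0,0,0]},{"jaw": 0,"offset": [0,0,-10],"rot": [0,0,0]},{"jaw": 0,"offset": [0,0,0],"rot": [0,0,0]}])

```text
time_s: 1.23
eef_pos: [0.2509, 0.5181, 0.2377]
eef_rot: [0.001, 0.149, 0.989, 0.001]
wrist_force: [1.1, 0.1, -0.1]
opening: 0.0
grasp_force: 0.0
```

Emit:
apply_moves(moves=[{"jaw": 0,"offset": [-39,-32,0],"rot": [0,0,0]},{"jaw": 0,"offset": [-39,-32,0],"rot": [0,0,0]},{"jaw": 0,"offset": [-39,-32,0],"rot": [0,0,0]},{"jaw": 0,"offset": [-39,-32,0],"rot": [0,0,0]},{"jaw": 0,"offset": [-39,-32,0],"rot": [0,0,0]}])

```text
time_s: 1.85
eef_pos: [0.3903, 0.3058, 0.2361]
eef_rot: [-0.0, 0.149, 0.989, -0.0]
wrist_force: [0.1, -0.1, 0.4]
opening: -0.001
grasp_force: 0.0
```

Emit:
apply_moves(moves=[{"jaw": 0,"offset": [-39,-32,20],"rot": [0,0,0]},{"jaw": 0,"offset": [-39,-32,20],"rot": [0,0,0]},{"jaw": 0,"offset": [-39,-32,20],"rot": [0,0,0]},{"jaw": 0,"offset": [-39,-31,20],"rot": [0,0,0]},{"jaw": 0,"offset": [-37,-29,20],"rot": [0,0,0]}])

```text
time_s: 2.48
eef_pos: [0.5288, 0.0997, 0.1355]
eef_rot: [-0.0, 0.149, 0.989, 0.0]
wrist_force: [0.5, 1.2, -0.2]
opening: -0.0
grasp_force: 0.0
```

Emit:
apply_moves(moves=[{"jaw": 0,"offset": [0,0,30],"rot": [0,0,0]},{"jaw": 0,"offset": [0,0,20],"rot": [0,0,0]},{"jaw": 0,"offset": [0,0,10],"rot": [0,0,0]},{"jaw": 0,"offset": [0,0,0],"rot": [0,0,0]},{"jaw": 0,"offset": [0,0,0],"rot": [0,0,0]}])

```text
time_s: 3.1
eef_pos: [0.5289, 0.1015, 0.0773]
eef_rot: [0.001, 0.149, 0.989, 0.0]
wrist_force: [-0.2, 0.1, 0.2]
opening: -0.003
grasp_force: 0.0
```

Emit:
apply_moves(moves=[{"jaw": 0,"offset": [0,0,12],"rot": [0,0,0]},{"jaw": 0,"offset": [0,0,8],"rot": [0,0,0]},{"jaw": 0,"offset": [0,0,2],"rot": [0,0,0]},{"jaw": 0,"offset": [0,0,2],"rot": [0,0,0]},{"jaw": 0,"offset": [0,0,0],"rot": [0,0,0]}])

```text
time_s: 3.72
eef_pos: [0.5283, 0.1013, 0.0524]
eef_rot: [-0.0, 0.149, 0.989, 0.0]
wrist_force: [-0.4, -0.3, 0.2]
opening: 0.001
grasp_force: 0.0
```

Emit:
apply_moves(moves=[{"jaw": 0,"offset": [0,0,1],"rot": [0,0,0]},{"jaw": 0,"offset": [0,0,1],"rot": [0,0,0]},{"jaw": 0,"offset": [0,0,0],"rot": [0,0,0]},{"jaw": 0,"offset": [0,0,0],"rot": [0,0,0]},{"jaw": 0,"offset": [0,0,0],"rot": [0,0,0]}])

```text
time_s: 4.35
eef_pos: [0.5283, 0.1013, 0.0505]
eef_rot: [0.0, 0.149, 0.989, 0.0]
wrist_force: [0.2, -0.6, 0.2]
opening: 0.002
grasp_force: 0.0
```

Emit:
apply_moves(moves=[{"jaw": 0,"offset": [0,0,1],"rot": [0,0,0]},{"jaw": 0,"offset": [0,0,0],"rot": [0,0,0]},{"jaw": 0,"offset": [0,0,0],"rot": [0,0,0]},{"jaw": 0,"offset": [0,0,0],"rot": [0,0,0]},{"jaw": 0,"offset": [0,0,0],"rot": [0,0,0]}])

```text
time_s: 4.97
eef_pos: [0.5282, 0.1013, 0.0494]
eef_rot: [-0.0, 0.149, 0.989, 0.0]
wrist_force: [-0.2, -0.8, -0.8]
opening: -0.004
grasp_force: 0.0
```

Emit:
apply_moves(moves=[{"jaw": 0,"offset": [0,0,1],"rot": [0,0,0]},{"jaw": 0,"offset": [0,0,0],"rot": [0,0,0]},{"jaw": 0,"offset": [0,0,0],"rot": [0,0,0]},{"jaw": 0,"offset": [0,0,0],"rot": [0,0,0]},{"jaw": 0,"offset": [0,0,0],"rot": [0,0,0]}])

```text
time_s: 5.6
eef_pos: [0.5282, 0.1013, 0.0484]
eef_rot: [0.0, 0.149, 0.989, -0.0]
wrist_force: [-0.3, 0.1, -0.1]
opening: -0.0
grasp_force: 0.0
```

Emit:
apply_moves(moves=[{"jaw": 0,"offset": [0,0,1],"rot": [0,0,0]},{"jaw": 0,"offset": [0,0,0],"rot": [0,0,0]},{"jaw": 0,"offset": [0,0,0],"rot": [0,0,0]},{"jaw": 0,"offset": [0,0,0],"rot": [0,0,0]},{"jaw": 0,"offset": [0,0,0],"rot": [0,0,0]}])

```text
time_s: 6.22
eef_pos: [0.5283, 0.1013, 0.0474]
eef_rot: [0.0, 0.149, 0.989, 0.0]
wrist_force: [-0.3, 0.8, 0.6]
opening: -0.001
grasp_force: 0.0
```

```bash
python3 - <<'E'
from h import *
o=ctrl.get_obs();print(o["wrist_force"],o["eef_pos"])
im,d=ctrl.camera("scene");np.savez("scene1.npz",im=im,d=d,W=world("scene",d))
im0=np.load("scene0.npz")["im"]
s=[cv2.resize(x[170:290,270:400,::-1],(400,370),interpolation=cv2.INTER_CUBIC) for x in(im0,im)]
cv2.imwrite("pics/b.png",np.hstack(s))
E
```

```text
[-0.28045823  0.8090453   0.62241411] [0.52825711 0.10130796 0.04740902]
```

View pics/b.png

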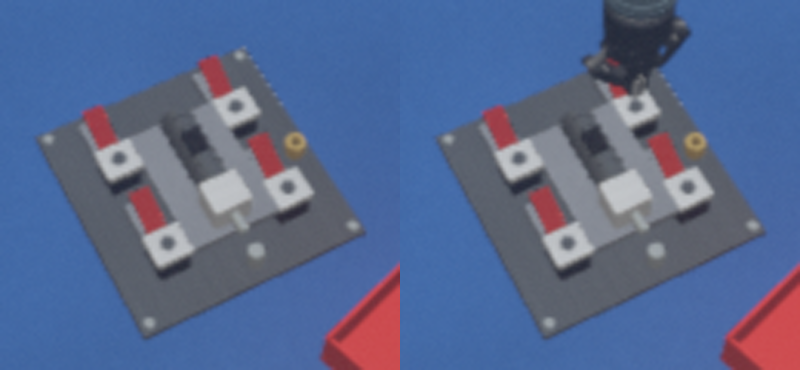

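```bash
python3 - <<'E'
from h import *
for n in("scene","top"):
  W0=np.load(n+"0.npz")["W"]
  im,d=ctrl.camera(n);W=world(n,d)
  m=(np.abs(W-W0).max(-1)>.012)&(abs(W[...,0]-.53)<.08)&(abs(W[...,1]-.1)<.08)&(W[...,2]<.13)
  P=W[m];v,u=np.where(m);i=np.argsort(P[:,2])[:14]
  print(n,len(P));print(np.c_[u[i],v[i],np.round(P[i]*1000)].astype(int).tolist())
  m=(abs(W[...,0]-.528)<.03)&(abs(W[...,1]-.101)<.03)&(W[...,2]<.06)&(im.min(-1)>150)
  print("lug pts",m.sum(),np.round(np.median(W[m],0),4),"before",np.round(np.median(W0[m],0),4))
  p=ctrl.camera_params(n);T=np.linalg.inv(p["cam_to_world"]);c=T[:3,:3]@ctrl.get_obs()["eef_pos"]+T[:3,3];k=p["K"]@c;print("tcp px",k[:2]/k[2])
E
```

```text
scene 65
[[369, 210, 584, 171, -5], [362, 210, 568, 150, 1], [324, 203, 450, 72, 5], [335, 201, 473, 107, 5], [320, 210, 462, 40, 6], [375, 212, 610, 173, 9], [364, 202, 554, 176, 11], [335, 203, 484, 95, 16], [319, 210, 465, 32, 18], [358, 208, 559, 137, 19], [343, 210, 538, 80, 47], [338, 203, 506, 88, 49], [348, 203, 531, 113, 49], [336, 207, 513, 70, 49]]
lug pts 85 [0.5364 0.0979 0.0518] before [0.5349 0.0982 0.0519]
tcp px [345.23883131 204.67214601]
top 4
[[298, 218, 468, 101, 7], [279, 220, 461, 163, 13], [321, 176, 603, 27, 53], [322, 199, 526, 23, 88]]
lug pts 0 [nan nan nan] before [nan nan nan]
tcp px [297.42702737 198.93569345]
  return _methods._mean(a, axis=axis, dtype=dtype,
  ret = um.true_divide(
```

```bash
python3 - <<'E'
from h import *
im,d=ctrl.camera("scene");im2,_=ctrl.camera("top")
a=cv2.resize(im[165:225,310:380,::-1],(700,600),interpolation=cv2.INTER_NEAREST)
a=cv2.convertScaleAbs(a,alpha=1.8);cv2.imwrite("pics/c.png",a)
W=world("scene",d);print(np.round(W[190:210:2,336:356:2,2]*1000).astype(int))
E
```

```text
[[171 140  57 172 167 173 139 156 151 136]
 [171 155 134 138 149 157 132 134  11   0]
 [163 152 147 138 138 142 120 129   8  11]
 [150 144 137 132 119 125 120 100  10   7]
 [ 27  45  47  40 104 106  99   7   1  12]
 [ 23  25  35  37  95  95  91  52   9   8]
 [ 11  27  52  51  51  57  48  55  16  13]
 [ 59  52  54  54  55  53  55  49  47  13]
 [ 53  49  52  51  53  52  55  52  50  54]
 [ 58  51  58  47  51  59  52  49  41  10]]
```

View pics/c.png

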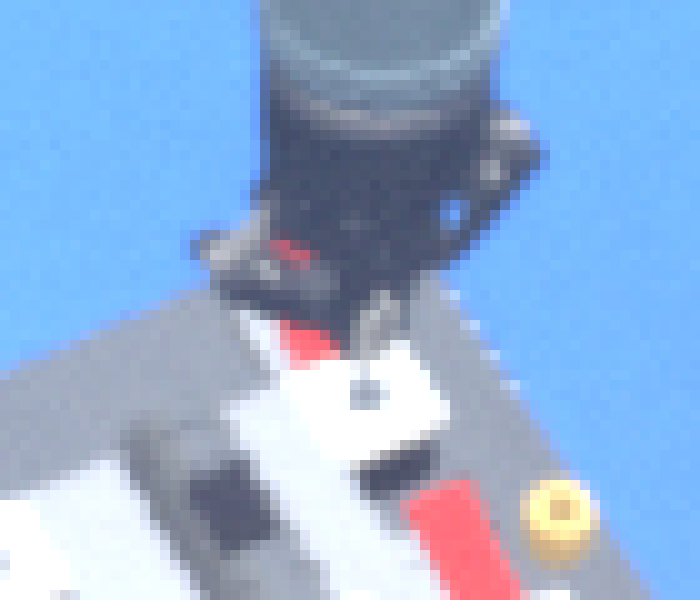

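```bash
python3 - <<'E'
from h import *
im,d=ctrl.camera("scene");W=world("scene",d);print(np.round(ctrl.camera_params("scene")["K"],1).tolist())
for v in range(188,204,2):print(v,[(np.round(W[v,u]*1000).astype(int).tolist(),im[v,u].tolist()) for u in(344,346,348)])
im,d=ctrl.camera("top");W=world("top",d)
a=im[150:240,250:350,::-1];cv2.imwrite("pics/d.png",cv2.convertScaleAbs(cv2.resize(a,(660,594),interpolation=cv2.INTER_NEAREST),alpha=1.5))
E
```

```text
[[454.9, 0.0, 321.2], [0.0, 454.9, 207.6], [0.0, 0.0, 1.0]]
188 [([537, 79, 183], [40, 47, 61]), ([544, 82, 187], [40, 49, 62]), ([538, 99, 164], [38, 45, 59])]
190 [([535, 82, 166], [39, 45, 59]), ([541, 86, 169], [45, 49, 64]), ([532, 107, 138], [48, 53, 66])]
192 [([533, 85, 150], [43, 47, 61]), ([539, 88, 153], [40, 44, 59]), ([536, 103, 134], [44, 47, 62])]
194 [([533, 86, 136], [41, 46, 59]), ([534, 95, 129], [46, 49, 62]), ([536, 104, 121], [86, 89, 95])]
196 [([530, 90, 117], [41, 48, 61]), ([537, 92, 123], [88, 90, 96]), ([537, 102, 112], [86, 88, 94])]
198 [([533, 88, 110], [51, 55, 67]), ([537, 94, 108], [95, 96, 102]), ([538, 102, 100], [80, 84, 89])]
200 [([531, 91, 92], [85, 80, 87]), ([535, 96, 91], [101, 102, 106]), ([541, 100, 93], [126, 128, 133])]
202 [([519, 104, 51], [171, 174, 178]), ([527, 105, 60], [121, 125, 132]), ([528, 116, 49], [172, 176, 180])]
```

View pics/d.png

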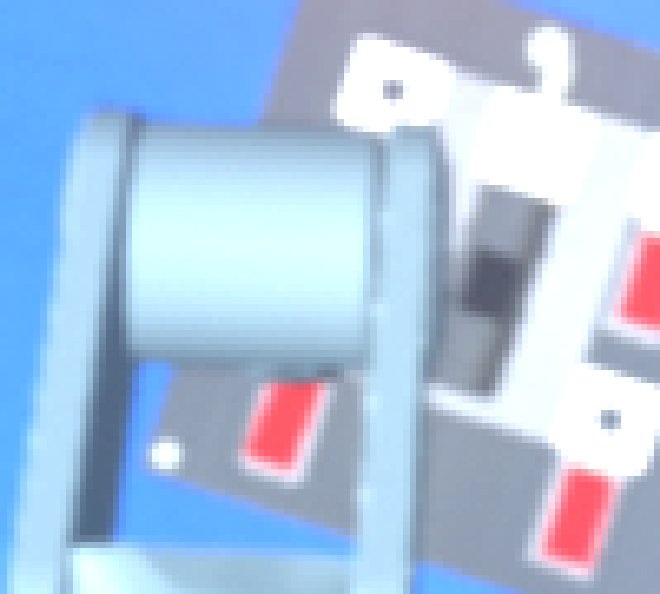

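Emit:
apply_moves(moves=[{"jaw": 0,"offset": [0,0,5],"rot": [0,0,0]},{"jaw": 0,"offset": [0,0,3],"rot": [0,0,0]},{"jaw": 0,"offset": [0,0,2],"rot": [0,0,0]},{"jaw": 0,"offset": [0,0,0],"rot": [0,0,0]},{"jaw": 0,"offset": [0,0,0],"rot": [0,0,0]}])

```text
time_s: 7.2
eef_pos: [0.5283, 0.1013, 0.0374]
eef_rot: [0.0, 0.149, 0.989, -0.0]
wrist_force: [0.1, 0.1, 0.7]
opening: 0.005
grasp_force: 0.0
```

```bash
cat > tip.py <<'E'
from h import *
im,d=ctrl.camera("scene");W=world("scene",d);o=ctrl.get_obs();e=o["eef_pos"]
p=ctrl.camera_params("scene");T=np.linalg.inv(p["cam_to_world"])
for dz in(0,.01,.02,.03,.04):
    k=p["K"]@(T[:3,:3]@(e+[0,0,dz])+T[:3,3]);print(dz,np.round(k[:2]/k[2],1))
u=int(round(k[0]/k[2]));r=int(k[1]/k[2])
for v in range(r-4,r+12):print(v,[(np.round(W[v,x]*1000).astype(int).tolist(),int(im[v,x].mean())) for x in(u-1,u+1,u+3)])
print(o["time_s"],e,o["wrist_force"],o["opening"],np.round(o["q"],3))
E
python3 tip.py
```

```text
0 [345.2 206.2]
0.01 [345.3 204.7]
0.02 [345.4 203.2]
0.03 [345.4 201.6]
0.04 [345.5 200.1]
196 [([534, 90, 121], 50), ([540, 94, 123], 77), ([538, 107, 106], 76)]
197 [([537, 88, 120], 53), ([539, 95, 115], 80), ([544, 101, 114], 83)]
198 [([537, 87, 115], 60), ([538, 97, 106], 84), ([541, 104, 102], 83)]
199 [([533, 93, 98], 75), ([537, 99, 97], 88), ([541, 104, 95], 95)]
200 [([531, 95, 88], 79), ([538, 98, 91], 90), ([540, 106, 85], 145)]
201 [([533, 93, 86], 81), ([540, 96, 90], 88), ([540, 106, 79], 166)]
202 [([533, 94, 78], 89), ([538, 98, 80], 101), ([530, 119, 48], 183)]
203 [([524, 104, 51], 105), ([530, 109, 52], 100), ([537, 110, 59], 172)]
204 [([529, 99, 56], 103), ([532, 107, 49], 98), ([537, 112, 50], 167)]
205 [([531, 97, 53], 114), ([535, 104, 50], 111), ([541, 107, 54], 177)]
206 [([532, 96, 49], 161), ([538, 100, 51], 163), ([542, 106, 50], 191)]
207 [([536, 92, 52], 190), ([543, 95, 56], 189), ([546, 101, 52], 194)]
208 [([539, 89, 51], 194), ([545, 93, 54], 192), ([548, 99, 50], 177)]
209 [([542, 86, 52], 192), ([546, 91, 50], 171), ([551, 97, 49], 129)]
210 [([545, 83, 52], 165), ([547, 90, 46], 124), ([550, 99, 39], 75)]
211 [([546, 82, 46], 122), ([546, 93, 35], 71), ([549, 100, 29], 51)]
7.25 [0.52832312 0.10132291 0.0374875 ] [0.11757449 0.65913648 0.20947213] -0.00043428147116557814 [-0.031  0.301  1.817 -0.     1.024 -1.303]
```

Emit:
apply_moves(moves=[{"jaw": 0,"offset": [0,0,4],"rot": [0,0,0]},{"jaw": 0,"offset": [0,0,3],"rot": [0,0,0]},{"jaw": 0,"offset": [0,0,1],"rot": [0,0,0]},{"jaw": 0,"offset": [0,0,1],"rot": [0,0,0]},{"jaw": 0,"offset": [0,0,0],"rot": [0,0,0]}])

```text
time_s: 7.88
eef_pos: [0.5282, 0.1013, 0.0283]
eef_rot: [-0.0, 0.149, 0.989, -0.0]
wrist_force: [0.4, 0.1, -0.2]
opening: 0.0
grasp_force: 0.0
```

Emit:
apply_moves(moves=[{"jaw": 0,"offset": [0,0,1],"rot": [0,0,0]},{"jaw": 0,"offset": [0,0,1],"rot": [0,0,0]},{"jaw": 0,"offset": [0,0,0],"rot": [0,0,0]},{"jaw": 0,"offset": [0,0,0],"rot": [0,0,0]},{"jaw": 0,"offset": [0,0,0],"rot": [0,0,0]}])

```text
time_s: 8.5
eef_pos: [0.5283, 0.1013, 0.0264]
eef_rot: [0.0, 0.149, 0.989, 0.0]
wrist_force: [0.2, 0.6, 0.2]
opening: -0.003
grasp_force: 0.0
```

```bash
python3 tip.py
```

```text
0 [345.1 207.8]
0.01 [345.1 206.3]
0.02 [345.2 204.8]
0.03 [345.3 203.3]
0.04 [345.4 201.8]
197 [([536, 84, 124], 48), ([538, 91, 118], 49), ([537, 103, 105], 73)]
198 [([536, 84, 117], 50), ([539, 91, 114], 63), ([538, 103, 100], 140)]
199 [([534, 86, 107], 50), ([539, 91, 106], 66), ([538, 102, 94], 103)]
200 [([534, 87, 99], 55), ([536, 95, 93], 93), ([541, 99, 94], 92)]
201 [([531, 91, 86], 56), ([537, 94, 89], 97), ([538, 103, 81], 92)]
202 [([531, 91, 78], 65), ([537, 95, 81], 93), ([539, 102, 76], 105)]
203 [([531, 91, 73], 80), ([537, 95, 76], 95), ([539, 103, 69], 118)]
204 [([526, 97, 54], 127), ([537, 95, 69], 100), ([538, 105, 59], 122)]
205 [([529, 94, 53], 143), ([533, 100, 53], 107), ([538, 104, 53], 140)]
206 [([529, 94, 48], 181), ([534, 100, 46], 148), ([541, 102, 53], 183)]
207 [([535, 88, 55], 193), ([538, 94, 51], 186), ([544, 99, 52], 193)]
208 [([537, 85, 53], 195), ([542, 91, 52], 193), ([546, 97, 49], 190)]
209 [([540, 83, 53], 191), ([544, 88, 51], 187), ([547, 96, 45], 145)]
210 [([543, 80, 53], 177), ([547, 85, 52], 141), ([549, 94, 44], 93)]
211 [([544, 78, 49], 139), ([545, 89, 38], 88), ([548, 96, 34], 59)]
212 [([550, 71, 58], 129), ([543, 91, 27], 61), ([546, 98, 23], 47)]
8.55 [0.52826499 0.10129931 0.02642281] [ 0.19612016 -0.38942592  0.03947482] 0.0015013958654807955 [-0.031  0.319  1.821 -0.     1.002 -1.303]
```

Emit:
apply_moves(moves=[{"jaw": 0,"offset": [0,0,2],"rot": [0,0,0]},{"jaw": 0,"offset": [0,0,1],"rot": [0,0,0]},{"jaw": 0,"offset": [0,0,1],"rot": [0,0,0]},{"jaw": 0,"offset": [0,0,0],"rot": [0,0,0]},{"jaw": 0,"offset": [0,0,0],"rot": [0,0,0]}])

```text
time_s: 9.18
eef_pos: [0.5282, 0.1013, 0.0224]
eef_rot: [-0.0, 0.149, 0.989, 0.0]
wrist_force: [-0.3, -1.0, -0.5]
opening: 0.003
grasp_force: 0.0
```

Emit:
apply_moves(moves=[{"jaw": 0,"offset": [0,0,1],"rot": [0,0,0]},{"jaw": 0,"offset": [0,0,1],"rot": [0,0,0]},{"jaw": 0,"offset": [0,0,0],"rot": [0,0,0]},{"jaw": 0,"offset": [0,0,0],"rot": [0,0,0]},{"jaw": 0,"offset": [0,0,0],"rot": [0,0,0]}])

```text
time_s: 9.8
eef_pos: [0.5283, 0.1013, 0.0204]
eef_rot: [0.0, 0.149, 0.989, -0.0]
wrist_force: [-0.3, 0.6, 0.2]
opening: -0.002
grasp_force: 0.0
```

Emit:
apply_moves(moves=[{"jaw": 0,"offset": [0,0,1],"rot": [0,0,0]},{"jaw": 0,"offset": [0,0,1],"rot": [0,0,0]},{"jaw": 0,"offset": [0,0,0],"rot": [0,0,0]},{"jaw": 0,"offset": [0,0,0],"rot": [0,0,0]},{"jaw": 0,"offset": [0,0,0],"rot": [0,0,0]}])

```text
time_s: 10.42
eef_pos: [0.5282, 0.1013, 0.0184]
eef_rot: [0.0, 0.149, 0.989, 0.0]
wrist_force: [0.3, -0.1, -0.3]
opening: -0.002
grasp_force: 0.0
```

```bash
python3 tip.py | sed -n '6,20p;$p'; python3 - <<'E'
from h import *
im,d=ctrl.camera("scene")
a=cv2.resize(im[165:225,310:380,::-1],(700,600),interpolation=cv2.INTER_CUBIC)
cv2.imwrite("pics/e.png",cv2.convertScaleAbs(a,alpha=1.8))
E
```

```text
198 [([535, 85, 116], 50), ([537, 93, 109], 49), ([539, 102, 101], 60)]
199 [([535, 85, 109], 52), ([540, 90, 108], 56), ([539, 101, 96], 99)]
200 [([535, 86, 102], 52), ([537, 93, 96], 63), ([539, 102, 88], 105)]
201 [([532, 90, 88], 53), ([536, 95, 86], 75), ([537, 105, 77], 93)]
202 [([532, 90, 81], 54), ([535, 96, 78], 92), ([539, 102, 76], 91)]
203 [([532, 90, 75], 62), ([539, 92, 80], 96), ([539, 103, 68], 105)]
204 [([532, 90, 68], 74), ([535, 97, 64], 94), ([537, 106, 56], 118)]
205 [([531, 92, 59], 120), ([538, 95, 63], 105), ([540, 103, 56], 138)]
206 [([527, 96, 44], 180), ([536, 97, 53], 148), ([538, 105, 46], 184)]
207 [([535, 87, 55], 192), ([540, 93, 55], 188), ([545, 98, 54], 193)]
208 [([536, 87, 50], 194), ([541, 92, 50], 193), ([548, 94, 55], 190)]
209 [([539, 84, 49], 192), ([546, 86, 56], 188), ([549, 94, 50], 146)]
210 [([541, 81, 49], 176), ([546, 86, 49], 141), ([549, 94, 43], 92)]
211 [([544, 78, 50], 140), ([546, 87, 42], 89), ([546, 98, 28], 58)]
212 [([548, 75, 51], 129), ([544, 89, 30], 59), ([550, 93, 32], 48)]
10.475 [0.52826434 0.1013204  0.01840983] [-0.12212235  0.87637186  0.34092217] 0.001110163061901277 [-0.031  0.333  1.823  0.     0.986 -1.303]
```

View pics/e.png

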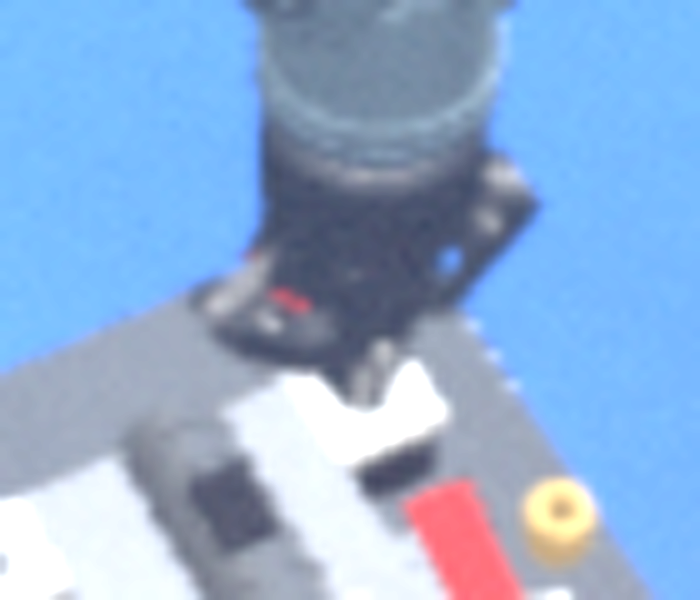

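Emit:
apply_moves(moves=[{"jaw": 0,"offset": [0,0,1],"rot": [0,0,0]},{"jaw": 0,"offset": [0,0,1],"rot": [0,0,0]},{"jaw": 0,"offset": [0,0,0],"rot": [0,0,0]},{"jaw": 0,"offset": [0,0,0],"rot": [0,0,0]},{"jaw": 0,"offset": [0,0,0],"rot": [0,0,0]}])

```text
time_s: 11.15
eef_pos: [0.5283, 0.1013, 0.0171]
eef_rot: [0.0, 0.149, 0.989, -0.0]
wrist_force: [-2.5, -0.0, 7.9]
opening: -0.001
grasp_force: 3.7
```

Emit:
apply_moves(moves=[{"jaw": 0,"offset": [0,0,1],"rot": [0,0,0]},{"jaw": 0,"offset": [0,0,1],"rot": [0,0,0]},{"jaw": 0,"offset": [0,0,0],"rot": [0,0,0]},{"jaw": 0,"offset": [0,0,0],"rot": [0,0,0]},{"jaw": 0,"offset": [0,0,0],"rot": [0,0,0]}])

```text
time_s: 11.78
eef_pos: [0.5284, 0.1014, 0.017]
eef_rot: [-0.0, 0.149, 0.989, -0.0]
wrist_force: [-10.8, -0.8, 25.1]
opening: 0.003
grasp_force: 12.5
```

Emit:
apply_moves(moves=[{"jaw": 0,"offset": [0,0,-13],"rot": [0,0,0]},{"jaw": 0,"offset": [0,0,-55],"rot": [0,0,0]},{"jaw": 0,"offset": [0,-50,0],"rot": [0,0,0]},{"jaw": 0,"offset": [0,-50,0],"rot": [0,0,0]},{"jaw": 0,"offset": [0,-50,0],"rot": [0,0,0]}])

```text
time_s: 12.4
eef_pos: [0.4838, -0.0432, 0.0828]
eef_rot: [0.001, 0.149, 0.989, -0.0]
wrist_force: [0.2, -0.2, 0.3]
opening: 0.001
grasp_force: 0.0
```

Emit:
apply_moves(moves=[{"jaw": 0,"offset": [0,0,0],"rot": [0,0,0]},{"jaw": 0,"offset": [0,0,40],"rot": [0,0,0]},{"jaw": 0,"offset": [0,0,18],"rot": [0,0,0]},{"jaw": 0,"offset": [0,0,3],"rot": [0,0,0]},{"jaw": 0,"offset": [0,0,1],"rot": [0,0,0]}])

```text
time_s: 13.02
eef_pos: [0.4846, -0.0417, 0.0208]
eef_rot: [0.0, 0.149, 0.989, 0.0]
wrist_force: [0.0, 1.1, 0.6]
opening: -0.002
grasp_force: 0.0
```

Over lug b at the right height; now press in small steps.

Emit:
apply_moves(moves=[{"jaw": 0,"offset": [0,0,1],"rot": [0,0,0]},{"jaw": 0,"offset": [0,0,1],"rot": [0,0,0]},{"jaw": 0,"offset": [0,0,1],"rot": [0,0,0]},{"jaw": 0,"offset": [0,0,1],"rot": [0,0,0]},{"jaw": 0,"offset": [0,0,0],"rot": [0,0,0]}])

```text
time_s: 13.65
eef_pos: [0.4843, -0.0421, 0.0171]
eef_rot: [0.0, 0.149, 0.989, -0.0]
wrist_force: [-3.1, 0.5, 6.6]
opening: 0.005
grasp_force: 3.7
```

Emit:
apply_moves(moves=[{"jaw": 0,"offset": [0,0,0.5],"rot": [0,0,0]},{"jaw": 0,"offset": [0,0,0],"rot": [0,0,0]},{"jaw": 0,"offset": [0,0,0],"rot": [0,0,0]},{"jaw": 0,"offset": [0,0,0],"rot": [0,0,0]},{"jaw": 0,"offset": [0,0,0],"rot": [0,0,0]}])

```text
time_s: 14.28
eef_pos: [0.4843, -0.0421, 0.0171]
eef_rot: [0.0, 0.149, 0.989, -0.0]
wrist_force: [-4.2, 1.0, 13.3]
opening: -0.002
grasp_force: 6.3
```

Emit:
apply_moves(moves=[{"jaw": 0,"offset": [0,0,-10],"rot": [0,0,0]},{"jaw": 0,"offset": [0,0,-30],"rot": [0,0,0]},{"jaw": 0,"offset": [-40,0,0],"rot": [0,0,0]},{"jaw": 0,"offset": [-40,0,0],"rot": [0,0,0]},{"jaw": 0,"offset": [-39,0,0],"rot": [0,0,0]}])

```text
time_s: 14.9
eef_pos: [0.5992, -0.0775, 0.0564]
eef_rot: [0.0, 0.149, 0.989, -0.0]
wrist_force: [-0.5, 0.0, -0.4]
opening: 0.002
grasp_force: 0.0
```

Emit:
apply_moves(moves=[{"jaw": 0,"offset": [0,0,0],"rot": [0,0,0]},{"jaw": 0,"offset": [0,0,22],"rot": [0,0,0]},{"jaw": 0,"offset": [0,0,10],"rot": [0,0,0]},{"jaw": 0,"offset": [0,0,3],"rot": [0,0,0]},{"jaw": 0,"offset": [0,0,0],"rot": [0,0,0]}])

```text
time_s: 15.52
eef_pos: [0.5977, -0.077, 0.0212]
eef_rot: [0.0, 0.149, 0.989, -0.0]
wrist_force: [0.2, 0.3, 1.0]
opening: -0.001
grasp_force: 0.0
```

Emit:
apply_moves(moves=[{"jaw": 0,"offset": [0,0,1.5],"rot": [0,0,0]},{"jaw": 0,"offset": [0,0,1],"rot": [0,0,0]},{"jaw": 0,"offset": [0,0,1],"rot": [0,0,0]},{"jaw": 0,"offset": [0,0,1],"rot": [0,0,0]},{"jaw": 0,"offset": [0,0,0],"rot": [0,0,0]}])

```text
time_s: 16.15
eef_pos: [0.598, -0.0772, 0.0165]
eef_rot: [0.0, 0.149, 0.989, -0.0]
wrist_force: [-0.2, -0.3, 1.4]
opening: -0.003
grasp_force: 0.7
```

Emit:
apply_moves(moves=[{"jaw": 0,"offset": [0,0,0.5],"rot": [0,0,0]},{"jaw": 0,"offset": [0,0,0],"rot": [0,0,0]},{"jaw": 0,"offset": [0,0,0],"rot": [0,0,0]},{"jaw": 0,"offset": [0,0,0],"rot": [0,0,0]},{"jaw": 0,"offset": [0,0,0],"rot": [0,0,0]}])

```text
time_s: 16.77
eef_pos: [0.598, -0.0772, 0.016]
eef_rot: [0.0, 0.149, 0.989, -0.0]
wrist_force: [0.3, -2.0, 2.2]
opening: 0.0
grasp_force: 0.8
```

Emit:
apply_moves(moves=[{"jaw": 0,"offset": [0,0,1],"rot": [0,0,0]},{"jaw": 0,"offset": [0,0,1],"rot": [0,0,0]},{"jaw": 0,"offset": [0,0,0],"rot": [0,0,0]},{"jaw": 0,"offset": [0,0,0],"rot": [0,0,0]},{"jaw": 0,"offset": [0,0,0],"rot": [0,0,0]}])

```text
time_s: 17.4
eef_pos: [0.5979, -0.0772, 0.014]
eef_rot: [0.0, 0.149, 0.989, -0.0]
wrist_force: [1.9, -1.1, 1.9]
opening: -0.002
grasp_force: 1.0
```

Emit:
apply_moves(moves=[{"jaw": 0,"offset": [0,0,1],"rot": [0,0,0]},{"jaw": 0,"offset": [0,0,1],"rot": [0,0,0]},{"jaw": 0,"offset": [0,0,0],"rot": [0,0,0]},{"jaw": 0,"offset": [0,0,0],"rot": [0,0,0]},{"jaw": 0,"offset": [0,0,0],"rot": [0,0,0]}])

```text
time_s: 18.02
eef_pos: [0.5981, -0.0772, 0.0127]
eef_rot: [0.0, 0.149, 0.989, -0.0]
wrist_force: [-1.6, -1.4, 7.2]
opening: 0.002
grasp_force: 4.0
```

Emit:
apply_moves(moves=[{"jaw": 0,"offset": [0,0,-3],"rot": [0,0,0]},{"jaw": 0,"offset": [0,0,-5],"rot": [0,0,0]},{"jaw": 0,"offset": [0,0,-34],"rot": [0,0,0]},{"jaw": 0,"offset": [30,0,0],"rot": [0,0,0]},{"jaw": 0,"offset": [30,0,0],"rot": [0,0,0]}])

```text
time_s: 18.65
eef_pos: [0.5393, -0.0588, 0.0538]
eef_rot: [-0.0, 0.149, 0.989, 0.0]
wrist_force: [-0.4, 0.5, 1.1]
opening: -0.002
grasp_force: 0.0
```

Emit:
apply_moves(moves=[{"jaw": 0,"offset": [0,0,0],"rot": [0,0,0]},{"jaw": 0,"offset": [0,0,15],"rot": [0,0,0]},{"jaw": 0,"offset": [0,0,9],"rot": [0,0,0]},{"jaw": 0,"offset": [0,0,3],"rot": [0,0,0]},{"jaw": 0,"offset": [0,0,0],"rot": [0,0,0]}])

```text
time_s: 19.27
eef_pos: [0.5403, -0.0594, 0.0262]
eef_rot: [-0.001, 0.149, 0.989, 0.0]
wrist_force: [-0.5, 0.4, -0.8]
opening: 0.001
grasp_force: 0.0
```

Emit:
apply_moves(moves=[{"jaw": 0,"offset": [0,0,2],"rot": [0,0,0]},{"jaw": 0,"offset": [0,0,2],"rot": [0,0,0]},{"jaw": 0,"offset": [0,0,2],"rot": [0,0,0]},{"jaw": 0,"offset": [0,0,2],"rot": [0,0,0]},{"jaw": 0,"offset": [0,0,0],"rot": [0,0,0]}])

```text
time_s: 19.9
eef_pos: [0.541, -0.0596, 0.02]
eef_rot: [0.001, 0.149, 0.989, -0.0]
wrist_force: [-1.9, 0.1, 6.2]
opening: -0.002
grasp_force: 2.7
```

Emit:
apply_moves(moves=[{"jaw": 0,"offset": [0,0,3],"rot": [0,0,0]},{"jaw": 0,"offset": [0,0,3],"rot": [0,0,0]},{"jaw": 0,"offset": [0,0,2],"rot": [0,0,0]},{"jaw": 0,"offset": [0,0,2],"rot": [0,0,0]},{"jaw": 0,"offset": [0,0,0],"rot": [0,0,0]}])

```text
time_s: 20.52
eef_pos: [0.5399, -0.0592, 0.0094]
eef_rot: [-0.001, 0.149, 0.989, 0.0]
wrist_force: [-3.4, 0.7, 6.8]
opening: -0.001
grasp_force: 2.9
```

Emit:
apply_moves(moves=[{"jaw": 0,"offset": [0,0,1],"rot": [0,0,0]},{"jaw": 0,"offset": [0,0,1],"rot": [0,0,0]},{"jaw": 0,"offset": [0,0,0],"rot": [0,0,0]},{"jaw": 0,"offset": [0,0,0],"rot": [0,0,0]},{"jaw": 0,"offset": [0,0,0],"rot": [0,0,0]}])

```text
time_s: 21.15
eef_pos: [0.5396, -0.0591, 0.0073]
eef_rot: [-0.001, 0.149, 0.989, 0.0]
wrist_force: [-5.3, 1.1, 7.1]
opening: -0.002
grasp_force: 3.4
```

Emit:
apply_moves(moves=[{"jaw": 0,"offset": [0,0,1],"rot": [0,0,0]},{"jaw": 0,"offset": [0,0,1],"rot": [0,0,0]},{"jaw": 0,"offset": [0,0,1],"rot": [0,0,0]},{"jaw": 0,"offset": [0,0,0],"rot": [0,0,0]},{"jaw": 0,"offset": [0,0,0],"rot": [0,0,0]}])

```text
time_s: 21.78
eef_pos: [0.5393, -0.059, 0.0042]
eef_rot: [-0.001, 0.149, 0.989, 0.0]
wrist_force: [-5.0, 0.9, 6.9]
opening: 0.003
grasp_force: 3.5
```

Emit:
apply_moves(moves=[{"jaw": 0,"offset": [0,0,1],"rot": [0,0,0]},{"jaw": 0,"offset": [0,0,1],"rot": [0,0,0]},{"jaw": 0,"offset": [0,0,0],"rot": [0,0,0]},{"jaw": 0,"offset": [0,0,0],"rot": [0,0,0]},{"jaw": 0,"offset": [0,0,0],"rot": [0,0,0]}])

```text
time_s: 22.4
eef_pos: [0.5393, -0.059, 0.0032]
eef_rot: [-0.001, 0.149, 0.989, 0.0]
wrist_force: [-9.5, 2.8, 16.1]
opening: 0.001
grasp_force: 8.2
```

Emit:
apply_moves(moves=[{"jaw": 0,"offset": [0,0,1],"rot": [0,0,0]},{"jaw": 0,"offset": [0,0,0],"rot": [0,0,0]},{"jaw": 0,"offset": [0,0,0],"rot": [0,0,0]},{"jaw": 0,"offset": [0,0,0],"rot": [0,0,0]},{"jaw": 0,"offset": [0,0,0],"rot": [0,0,0]}])

```text
time_s: 23.02
eef_pos: [0.5393, -0.059, 0.0029]
eef_rot: [-0.001, 0.149, 0.989, 0.0]
wrist_force: [-11.5, 4.2, 23.4]
opening: 0.002
grasp_force: 11.7
```

Emit:
apply_moves(moves=[{"jaw": 0,"offset": [0,0,-5],"rot": [0,0,0]},{"jaw": 0,"offset": [0,0,-30],"rot": [0,0,0]},{"jaw": 0,"offset": [0,0,-17],"rot": [0,0,0]},{"jaw": 0,"offset": [-30,0,0],"rot": [0,0,0]},{"jaw": 0,"offset": [-30,0,0],"rot": [0,0,0]}])

```text
time_s: 23.65
eef_pos: [0.5989, -0.0774, 0.0536]
eef_rot: [0.001, 0.149, 0.989, -0.0]
wrist_force: [0.6, -1.0, 0.7]
opening: -0.001
grasp_force: 0.0
```

Emit:
apply_moves(moves=[{"jaw": 0,"offset": [0,0,0],"rot": [0,0,0]},{"jaw": 0,"offset": [0,0,20],"rot": [0,0,0]},{"jaw": 0,"offset": [0,0,9],"rot": [0,0,0]},{"jaw": 0,"offset": [0,0,2],"rot": [0,0,0]},{"jaw": 0,"offset": [0,0,0],"rot": [0,0,0]}])

```text
time_s: 24.28
eef_pos: [0.5974, -0.0769, 0.0217]
eef_rot: [-0.0, 0.149, 0.989, 0.0]
wrist_force: [-0.2, -0.8, -0.1]
opening: -0.003
grasp_force: 0.0
```

Emit:
apply_moves(moves=[{"jaw": 0,"offset": [0,0,1.5],"rot": [0,0,0]},{"jaw": 0,"offset": [0,0,1.5],"rot": [0,0,0]},{"jaw": 0,"offset": [0,0,1],"rot": [0,0,0]},{"jaw": 0,"offset": [0,0,1],"rot": [0,0,0]},{"jaw": 0,"offset": [0,0,0],"rot": [0,0,0]}])

```text
time_s: 24.9
eef_pos: [0.5978, -0.0771, 0.017]
eef_rot: [0.0, 0.149, 0.989, -0.0]
wrist_force: [-0.8, 0.1, 1.1]
opening: -0.002
grasp_force: 0.4
```

Emit:
apply_moves(moves=[{"jaw": 0,"offset": [0,0,0.5],"rot": [0,0,0]},{"jaw": 0,"offset": [0,0,0.5],"rot": [0,0,0]},{"jaw": 0,"offset": [0,0,0],"rot": [0,0,0]},{"jaw": 0,"offset": [0,0,0],"rot": [0,0,0]},{"jaw": 0,"offset": [0,0,0],"rot": [0,0,0]}])

```text
time_s: 25.52
eef_pos: [0.5979, -0.0771, 0.0168]
eef_rot: [0.0, 0.149, 0.989, -0.0]
wrist_force: [-2.7, 1.2, 8.4]
opening: -0.003
grasp_force: 3.9
```

Firm now. I press a little harder, then retreat.

Emit:
apply_moves(moves=[{"jaw": 0,"offset": [0,0,0.7],"rot": [0,0,0]},{"jaw": 0,"offset": [0,0,0.8],"rot": [0,0,0]},{"jaw": 0,"offset": [0,0,0],"rot": [0,0,0]},{"jaw": 0,"offset": [0,0,0],"rot": [0,0,0]},{"jaw": 0,"offset": [0,0,0],"rot": [0,0,0]}])

```text
time_s: 26.15
eef_pos: [0.598, -0.0772, 0.0166]
eef_rot: [0.0, 0.149, 0.989, -0.0]
wrist_force: [-7.6, 1.9, 17.6]
opening: -0.0
grasp_force: 8.5
```

Emit:
apply_moves(moves=[{"jaw": 0,"offset": [0,0,-3],"rot": [0,0,0]},{"jaw": 0,"offset": [0,0,-30],"rot": [0,0,0]},{"jaw": 0,"offset": [0,0,-50],"rot": [0,0,0]},{"jaw": 0,"offset": [0,0,-60],"rot": [0,0,0]},{"jaw": 0,"offset": [40,0,-30],"rot": [0,0,0]}])

```text
time_s: 26.78
eef_pos: [0.5623, -0.0666, 0.1914]
eef_rot: [0.003, 0.149, 0.989, -0.001]
wrist_force: [0.0, -0.3, 0.7]
opening: 0.001
grasp_force: 0.0
```

Emit:
apply_moves(moves=[{"jaw": 0,"offset": [50,0,0],"rot": [0,0,0]},{"jaw": 0,"offset": [50,-20,0],"rot": [0,0,0]},{"jaw": 0,"offset": [50,-20,0],"rot": [0,0,0]},{"jaw": 0,"offset": [0,-50,0],"rot": [0,0,0]},{"jaw": 0,"offset": [0,0,0],"rot": [0,0,0]}])

```text
time_s: 27.4
eef_pos: [0.389, -0.1094, 0.1878]
eef_rot: [0.001, 0.151, 0.989, -0.001]
wrist_force: [1.2, -0.1, 0.1]
opening: 0.004
grasp_force: 0.0
```

```bash
python3 - <<'E'
from h import *
im,d=ctrl.camera("scene");W=world("scene",d)
cv2.imwrite("pics/f.png",cv2.resize(im[165:290,265:400,::-1],(648,600),interpolation=cv2.INTER_CUBIC))
o=ctrl.get_obs();print(o["time_s"],o["eef_pos"],o["wrist_force"])
for r in ctrl.outline_of("scene","shim_1")[:5]:
    m=r["region"]&(d>0);print(round(r["score"],2),np.round(r["position"]),np.round(np.median(W[m],0),3),m.sum())
E
```

```text
27.45 [ 0.38952874 -0.10814261  0.18759982] [ 0.24663252 -0.13896696 -0.61806873]
0.73 [246. 324.] [ 0.607 -0.423  0.035] 809
0.68 [300. 212.] [ 0.439 -0.025  0.048] 91
0.49 [339. 194.] [0.486 0.118 0.049] 73
0.45 [356. 219.] [0.599 0.084 0.05 ] 86
```

View pics/f.png

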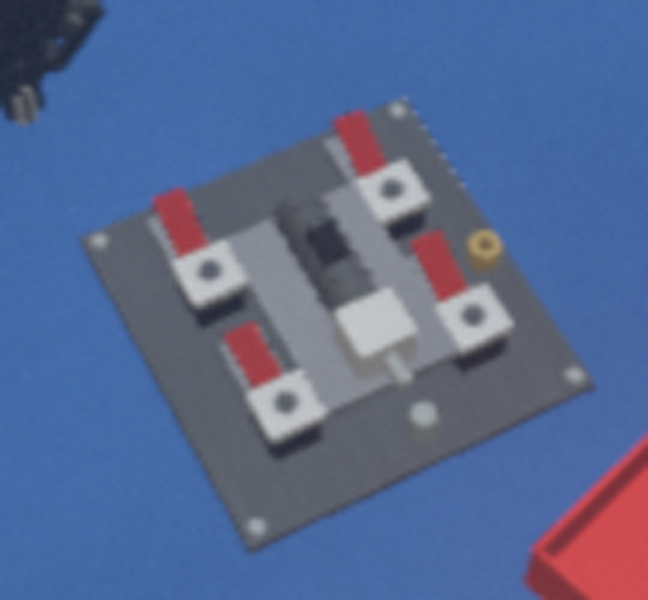

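The last picture shows tab d flat at about (250, 352) and the other three tabs still up. The spacer (485, 245) and the socket (423, 415) are still standing, and the arm is clear.

```bash
python3 -c "
from bench import ctrl
print(ctrl.hand_in())"
```

```text
the job is handed in; nothing more can be done
None
```

Lug d (rear right) was the one that gave, by about 4.5 mm; its shim tab is now pressed flat and the lug held firm at about 18 N on the second press, lugs a and b had not given and c was not tried, and the job is handed in with the other three tabs up and the arm clear.

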